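Swap the battery packs on the potting-shed charger

TASK

The pack on the charger is full: press in the two buttons on its sides, slide it off the charger and stand it upright in the wooden seed tray, setting it down gently. Then put the flat pack from the bench on to charge: slide it into the charger's rails, fully home, until both catches have clicked out, and let go. Do not wrench or ram the packs against the charger's rails, and leave the cuttings, pots and secateurs where they are.

Things in the scene. Friction and masses are not known exactly. Their poses are not given: they have to be found in the camera images.
- charger: dark charging dock screwed to the bench, 180 x 104 mm, level deck 40 mm up, open for 47 mm in front of the rails. Origin: centre of its underside, z up. Packs slide on along +x, at the same yaw as the charger, and off along -x
- rails: the charger's two grey rails and, behind them, its terminal block, fixed to the deck; origin and axes as the charger's. Rails 10 mm high: 43 mm clear between their cheeks, 33 mm between the lips above, 6.5 mm under the lips, so a pack's foot has about 1.5 mm play. The block is 44 mm high; a sprung plate, 40 x 14 mm, 33 mm above the deck, stands 3 mm out of its face and meets the pack's nose
- seat (a point): where a pack's origin lies when home and caught: on deck and centre line, 5 mm to +x of the charger's centre, axes as the charger's. The sprung plate (8 N/mm) begins 1.6 mm short of here and pushes a caught pack back on to its teeth: to click, a pack must be pushed just past here by feel (some 15 to 25 N), then springs back; the solid block stops it 1.4 mm past. From here: lips x -36..47, tooth notches x -18..2
- mouth (a point): on the deck's centre line, 86 mm to -x of the seat: with its origin here a pack's nose is between the flared rail ends (cheeks 54 mm apart narrowing to 43, x -48..-30 from the seat; the lips begin at -36), so it can be lowered on to the deck from above, then pushed on. From 30 to 15 mm short of the seat the flare presses the teeth in: some 5 to 15 N more to push; they snap out at the notches
- charged_pack: the full battery pack, at the start home and caught on the charger (only this tells it from its twin): grey, dark cap, 92 x 54 x 58 mm, about 0.4 kg. Origin: centre of length and width, on the underside; x to the nose (leads on to the charger), z up. Body x +-46, y +-27, z 11..58 mm; under it a T foot, x -40..46: flange y +-20, z 0..5, neck y +-15
- charged_pack_buttons (a point): midway between the charged pack's two black side buttons, 14 mm behind its middle, 34 mm up. Buttons: x -27..-1, z 22..46 from the pack's origin, 5 mm proud (64 mm over both). Each carries a steel tooth (x -18..-4, z 1..4.5) that stands 4.5 mm out of the foot's flange, ramped in front, square behind; pressing the button draws it in equally. Both must be pressed in together to free the pack
- flat_pack: the flat battery pack, at the start standing on its foot on the bench, the charged pack's twin: grey, dark cap, 92 x 54 x 58 mm, about 0.4 kg. Origin: centre of length and width, on the underside; x to the nose (leads on to the charger), z up. Body x +-46, y +-27, z 11..58 mm; under it a T foot, x -40..46: flange y +-20, z 0..5, neck y +-15
- flat_pack_buttons (a point): midway between the flat pack's two black side buttons, 14 mm behind its middle, 34 mm up. Buttons: x -27..-1, z 22..46 from the pack's origin, 5 mm proud (64 mm over both). Each carries a steel tooth (x -18..-4, z 1..4.5) that stands 4.5 mm out of the foot's flange, ramped in front, square behind; pressing the button draws it in equally. Both must be pressed in together to free the pack
- flat_pack_sides (a point): midway between the flat pack's bare sides ahead of the buttons, 18 mm ahead of its middle, 34 mm up: held here (54 mm wide, x 2..46, z 14..56 from its origin) the buttons stay free and the catches can click
- charged_pack_left (a joint): charged pack: travel of its left (+y) button and tooth, m: 0 = sprung right out, 0.005 = pressed in flush; the spring resists with 4 N at first, 8 N at the end; between the rails' cheeks the tooth is held in at about 0.003
- charged_pack_right (a joint): charged pack: travel of its right (-y) button and tooth, m: 0 = sprung right out, 0.005 = pressed in flush; the spring resists with 4 N at first, 8 N at the end; between the rails' cheeks the tooth is held in at about 0.003
- flat_pack_left (a joint): flat pack: travel of its left (+y) button and tooth, m: 0 = sprung right out, 0.005 = pressed in flush; the spring resists with 4 N at first, 8 N at the end; between the rails' cheeks the tooth is held in at about 0.003
- flat_pack_right (a joint): flat pack: travel of its right (-y) button and tooth, m: 0 = sprung right out, 0.005 = pressed in flush; the spring resists with 4 N at first, 8 N at the end; between the rails' cheeks the tooth is held in at about 0.003
- tray: shallow pine seed tray fixed to the bench, 240 (x) x 190 (y) x 32 mm, boards 9 mm thick, inner floor 8 mm up, inside 222 x 172 mm, empty. Origin: centre of its underside, z up
- cuttings: bystander: bundle of brown cuttings standing on end, 60 mm across, up to 190 mm high, loose. Origin: centre of its foot
- pots: bystander: stack of dark plant pots, 110 mm across, 161 mm high, loose. Origin: centre of its foot
- secateurs: bystander: secateurs with red handles lying flat, about 170 mm long, 18 mm high, loose. Origin: near the pivot, on the bench; x points to the blades
Mind the look-alikes: they are no part of the job. Leave any blue or pink look-alike of the flat_pack alone.

How it is judged:
On the way, in this order (a step that is already met when the one before it is completed fails the run):
1. the charged pack has been slid off the charger (distance between charged_pack and seat above 0.1 m), for 0.1 s.
2. the charged pack stands in the tray (x of charged_pack in the frame of tray between -0.08 and 0.08 m and y of charged_pack in the frame of tray between -0.06 and 0.06 m and z of charged_pack in the frame of tray between 0.005 and 0.012 m and angle between charged_pack's own z axis and vertical below 0.1 rad and linear speed of charged_pack below 0.02 m/s), for 0.2 s.
3. the flat pack is fully home on the charger with both catches out (x of flat_pack in the frame of seat between -0.003 and 0.003 m and y of flat_pack in the frame of seat between -0.003 and 0.003 m and z of flat_pack in the frame of seat between -0.002 and 0.003 m and angle between the x axis of flat_pack and the x axis of charger, either way round below 0.06 rad and value of joint each of flat_pack_left, flat_pack_right below 0.0012 m), for 0.2 s.
At the end, for the whole second after the job is handed in: The charged pack rests upright (0.1 rad) on the tray's floor, inside its boards, and the flat pack rests fully home on the charger (origin within 3 mm of the seat) with both its catches sprung out (within 1.2 mm); both are still (all of step 2 and all of step 3 and linear speed of flat_pack below 0.02 m/s); the robot touches nothing.
It fails at once if a pack is wrenched or rammed against the charger's rails or end plate (over 45 N) (contact force between any of charged_pack, flat_pack and rails above 45 N).
It fails at once if the flat pack is rammed home: over 60 N between it and the charger in the last 8 mm of the slide (x of flat_pack in the frame of seat above -0.008 m and distance between flat_pack and seat below 0.02 m and contact force between flat_pack and charger above 60 N).
It fails at once if the charged pack drops into the tray (faster than 0.5 m/s within 12 mm of its floor) (x of charged_pack in the frame of tray between -0.11 and 0.11 m and y of charged_pack in the frame of tray between -0.085 and 0.085 m and z of charged_pack in the frame of tray below 0.02 m and linear speed of charged_pack above 0.5 m/s).
It fails at once if the cuttings, pots or secateurs are moved more than 25 mm (distance of any of cuttings, pots, secateurs from where it was at the start of the episode above 0.025 m).
It also fails if it takes over 72 s, if anything falls off the work surface, if the arm or the gripper's body presses on something with over 40 N, if the wrist force passes 120 N, or if a joint passes its speed limit or range.

ROBOT

A 6-joint arm with a two-finger parallel gripper is mounted at the origin on the work surface. World frame = base frame: x ahead of the robot, y to its left, z up, the work surface at z = 0. Lengths are in m, angles in rad, forces in N, time in s.
With the tool pointing down it reaches from about 0.35 to 0.8 m from the base axis. Payload 7.3 kg.
Tool frame: the origin (TCP) lies at the very end of the fingers, on their centre line; the grasp point (between the pads) lies 19 mm behind it; z points along the fingers, y is the line along which they close (so a half turn about z gives the same grasp; the last joint's range is limited). The gripper opens to 85 mm and grips with 20 to 120 N. Pads are 22 mm wide; open, the fingers measure 114 mm over their backs; the gripper's body (76 mm by 85 mm) begins 54 mm behind the grasp point. The pads swing forward as they close: fully open they stand 13 mm farther back than shut.
Start: joints at [-1.28, 0.342, 1.524, -0, 1.275, -0.146], TCP at [0.222, -0.476, 0.231] pointing down, gripper open.
Joint ranges: [-2.53, 2.53], [-0.77, 2.02], [0.04, 2.7], [-1, 4.14], [0.28, 2.66], [-3.11, 3.11]. Speed limits (rad/s): [2.57, 2.57, 3.14, 3.14, 3.14, 3.14].

INTERFACE

Orientations are given as a unit quaternion [w, x, y, z].
In Python, from cell import bot gives the robot as it stands.
- The arm moves only by the tool play_rows, never from a script. Its arguments are lists of equal length, an entry for each row: "translation": the shift along the tool's x, y, z normalised to -1 to 1, where 1 is 20 mm, a list of three; "rotation": the turn, a rotation vector about the tool's x, y, z normalised to -1 to 1, where 1 is 5 degrees, a list of three; "gripper": the closure, from 0 (fully open) to 1 (shut). A call has 1 to 12 rows; each row shifts and turns the commanded pose from where the row before left it, along the tool's axes as they then stand; what a row does not reach is not made up. A row lasts 1/12 s, in which the tool goes at most 41.7 mm and 7.16 degrees, less where a joint would pass 70% of its speed; a pose out of reach is approached as far as the arm can. A call with a number of a shift or a turn outside -1 to 1 is refused whole. A call with a gripper value outside its range is refused whole. The fingers move at their own pace and stop on an object; "force" is the grip in N (left out, the last holds). Time passes only in rows, so rows that do not move let the fingers close. It gives the time, the measured TCP pose, the force, the opening and the grip force at its end, in the units of the state.
- bot.get_obs(): the state, without advancing time (a new reading comes with each control period).
- bot.camera(name): name is "scene" or "top" or "wrist"; returns (picture, depth): 384x512x3 uint8, red, green, blue; 384x512 float32, m along the optical axis (not along the pixel's ray), 0 where there is no reading.
- bot.get_calibration(name): a dict with "K" (3x3 intrinsics, pixels), "k1" (the pictures are not rectified: a ray, as slopes to the right and down, at radius r is drawn at 1 + k1 r^2 times it, then the intrinsics apply), "R" (3x3) and "t" (3): a world point X has camera coordinates R X + t. Camera axes: x right, y down, z forward; pixel columns grow to the right and rows downward; lengths in m; the calibration is good to about 2 mm. A picture is of the moment at which its call begins: read the wrist's pose just before it. get_calibration takes no time and is no camera call; for the wrist camera it gives the pose at the moment of the call.
- bot.sign_off(): hands the job in; it is judged then, once.
The state is a dict: "time_s": time; "q": joint angles; "qvel": joint speeds; "effort": joint torques, N m; "tcp_pos": TCP position; "orientation": TCP orientation; "ft_force": force on the tool from outside, world axes, zero at the start; "moment": the same for the moment, N m; "gripper_width": finger opening in m; "gripper_force": force on a finger pad.
Only numpy, scipy, OpenCV 4.12 (cv2) and the standard library are available. Lean on these libraries where they do the work, as an engineer would, in place of code of your own. Each camera call takes 0.05 s, during which the arm holds its last target. There are 200 camera calls.

## Working session

There is one attempt and no reset: what is moved stays moved. The work goes in short steps, Python scripts to look and compute and a tool call to move; the robot and the scene stay as the last step left them, time stands still between calls to the robot, and variables do not carry over. Pictures are saved under pics/ and viewed, at most 10 in all, crops included, and the job is handed in when it is done.

Besides the shell and the picture viewer there is one more tool, called after "Emit:" as name(argument=value, ...), one argument or row to a line, values as JSON. play_rows: Moves the arm, as the interface text tells. Scaled input: -1 to 1 covers 20 mm each way for a shift and 5 degrees each way for a turn. Its arguments: {"type":"object","properties":{"translation":{"type":"array"},"rotation":{"type":"array"},"gripper":{"type":"array"},"force":{"type":"number"}},"required":["translation","rotation","gripper"]}

```bash
mkdir -p pics; ls
cat > h.py <<'E'
import numpy as np,cv2
from cell import bot
def ray(cal,u,v):
    K=cal["K"];k1=cal["k1"]
    K=np.array(K);x=np.array([(u-K[0,2])/K[0,0],(v-K[1,2])/K[1,1]]);s=x.copy()
    for _ in range(20): s=x/(1+k1*(s@s))
    R=np.array(cal["R"]);t=np.array(cal["t"]).ravel()
    return -R.T@t, R.T@np.array([s[0],s[1],1.])
def plane(cal,u,v,z):
    o,d=ray(cal,u,v); return o+d*(z-o[2])/d[2]
def dep(cal,u,v,D):
    o,d=ray(cal,u,v); return o+d*D[int(round(v)),int(round(u))]
E
python3 - <<'E'
from h import *
for n in ["scene","top"]:
    p,d=bot.camera(n); np.savez(f"{n}.npz",p=p,d=d)
    cv2.imwrite(f"pics/{n}.png",p[:,:,::-1])
    c=bot.get_calibration(n);print(n,c)
    print(plane(c,256,192,0))
print(bot.get_obs())
E
```

```text
pics
scene {'K': array([[374.59969468,   0.        , 247.22478944],
       [  0.        , 374.59969468, 189.26208943],
       [  0.        ,   0.        ,   1.        ]]), 'k1': -0.04447318930524359, 'R': array([[-0.65182248,  0.75829057, -0.01108426],
       [ 0.58103323,  0.48995344, -0.64988153],
       [-0.48736827, -0.43004772, -0.75995469]]), 't': array([ 0.33631774, -0.30061756,  1.35601509])}
[0.50822335 0.02722334 0.        ]
top {'K': array([[363.95380602,   0.        , 255.52797377],
       [  0.        , 363.95380602, 193.56533663],
       [  0.        ,   0.        ,   1.        ]]), 'k1': 0.02134115426842595, 'R': array([[ 0.01713994, -0.99975431,  0.01405518],
       [-0.98363842, -0.01938166, -0.1791084 ],
       [ 0.17933681, -0.01075531, -0.98372894]]), 't': array([0.03368525, 0.56677411, 1.01214868])}
[0.58024888 0.04219398 0.        ]
{'time_s': 0.1, 'q': array([-1.28001750e+00,  3.42650695e-01,  1.52491138e+00,  4.06990778e-06,
        1.27541194e+00, -1.46004399e-01]), 'qvel': array([ 0.00074608, -0.00177693, -0.00181226, -0.00024336, -0.00073845,
       -0.00127725]), 'effort': array([ 1.53861707e-03, -4.34447229e+01, -2.46489877e+01, -2.18568384e-04,
        4.64284138e-03,  3.41296037e-06]), 'tcp_pos': array([ 0.22200514, -0.47535777,  0.23070021]), 'orientation': array([-6.89015086e-04,  9.76247080e-01,  2.16659090e-01, -4.80116598e-05]), 'ft_force': array([-0.42191608,  1.24718875,  1.02248093]), 'moment': array([-0.0393856 , -0.0361611 , -0.02644617]), 'gripper_force': 0.0, 'gripper_width': 0.08583255610733931}
```

View pics/top.png

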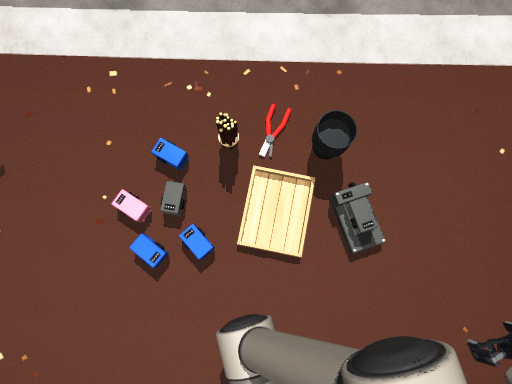

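View pics/scene.png

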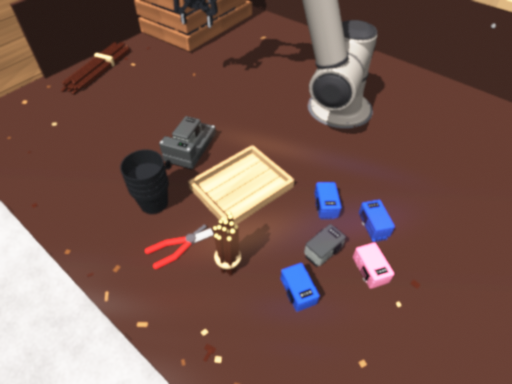

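Top view: grey flat pack at (174,198). Blue look-alikes are at (170,153), (149,250) and (197,242), and a pink one at (131,205). The charger with the charged pack is at (358,217), the tray at (277,212), pots (333,135), secateurs (271,135) and cuttings (228,132). The only grey packs are (174,198), free on the bench, and the one on the charger. I'll check both in one crop.

Run:
```python
from h import *
p=np.load("top.npz")["p"][:,:,::-1]
a=cv2.resize(p[170:260,130:220],None,fx=4.4,fy=4.4,interpolation=cv2.INTER_CUBIC)
b=cv2.resize(p[170:260,315:405],None,fx=4.4,fy=4.4,interpolation=cv2.INTER_CUBIC)
cv2.imwrite("pics/crop.png",np.hstack([a,b]))
```

```text
(no output)
```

View pics/crop.png

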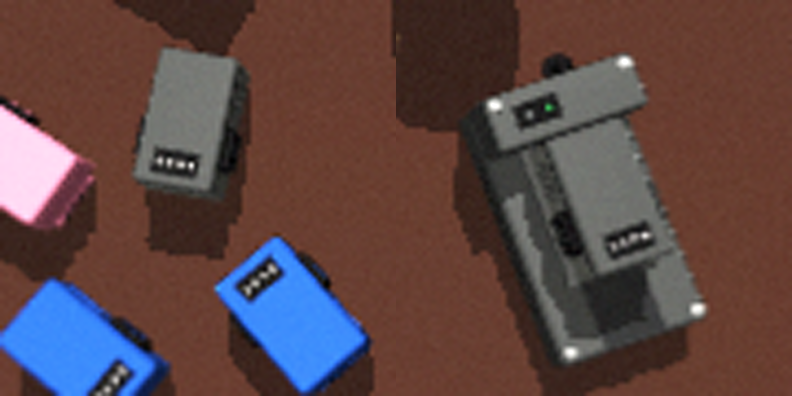

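The crop confirms the choice. The grey pack stands on its foot with its window (tail) towards the robot, so its nose points away. The charged pack's window is on the side away from the terminal block. Next I'll measure from depth.

```bash
cat >> h.py <<'E'
def cloud(cal,D):
    K=np.array(cal["K"]);v,u=np.mgrid[:D.shape[0],:D.shape[1]]
    x=np.stack([(u-K[0,2])/K[0,0],(v-K[1,2])/K[1,1]],-1);s=x.copy()
    for _ in range(20): s=x/(1+cal["k1"]*(s**2).sum(-1,keepdims=True))
    P=np.concatenate([s,np.ones(s.shape[:2]+(1,))],-1)*D[...,None]
    return (P-np.array(cal["t"]).ravel())@np.array(cal["R"])
def rect(W,z0,z1,xr,yr,m=None):
    k=(W[...,2]>z0)&(W[...,2]<z1)&(W[...,0]>xr[0])&(W[...,0]<xr[1])&(W[...,1]>yr[0])&(W[...,1]<yr[1])
    if m is not None:k&=m
    n,l,s,c=cv2.connectedComponentsWithStats(k.astype(np.uint8))
    if n<2: return None
    i=1+np.argmax(s[1:,4]);P=W[l==i]
    r=cv2.minAreaRect((P[:,:2]*1000).astype(np.float32))
    return np.round(r[0],1),np.round(r[1],1),round(r[2],1),len(P),P[:,2].mean().round(4)
E
python3 - <<'E'
from h import *
for n in ["top","scene"]:
    c=bot.get_calibration(n);z=np.load(n+".npz");W=cloud(c,z["d"]);p=z["p"].astype(int)
    if n=="top":
        pts={k:dep(c,*uv,z["d"]) for k,uv in dict(flat=(174,192),charger=(358,217),tray=(277,212),pot=(333,120),cut=(228,132)).items()}
        for k,v in pts.items():print(k,v.round(3))
    def box(k,r=.1): v=pts[k];return (v[0]-r,v[0]+r),(v[1]-r,v[1]+r)
    grey=(p.max(-1)-p.min(-1))<30
    print(n,"flat",rect(W,.05,.066,*box("flat",.08),m=grey))
    print("charged",rect(W,.09,.106,*box("charger",.13)))
    print("block",rect(W,.078,.0895,*box("charger",.13)))
    print("deck",rect(W,.03,.048,*box("charger",.16)))
    print("charger all",rect(W,.03,.12,*box("charger",.16)))
    print("tray rim",rect(W,.026,.04,*box("tray",.2)), rect(W,.004,.04,*box("tray",.2)))
    if n=="top":
      for uv in [(115,0),(0,0)]: pass
      for (u,v) in [(427,170+105/4.4),(0,0)][:0]: pass
      a=lambda X,Y:plane(c,315+(X-396)/4.4,170+Y/4.4,.040)
      b=lambda X,Y:plane(c,315+(X-396)/4.4,170+Y/4.4,.084)
      print("screws",a(570,353),a(697,310),b(493,105),b(625,62))
E
```

```text
flat [0.565 0.28  0.058]
charger [ 0.498 -0.24   0.096]
tray [ 0.519 -0.022  0.006]
pot [ 0.771 -0.172  0.116]
cut [0.709 0.121 0.173]
top flat (array([551.2, 285.6]), array([54.4, 91.4]), 81.0, 591, np.float64(0.0569))
charged (array([ 506., -254.]), array([91.2, 54.2]), 19.2, 640, np.float64(0.0967))
block (array([ 567., -232.]), array([ 39. , 103.9]), 20.0, 461, np.float64(0.0827))
deck (array([ 499.7, -255.7]), array([175.8, 103.4]), 19.7, 920, np.float64(0.0389))
charger all (array([ 501.5, -256.1]), array([178.9, 105.3]), 19.6, 2275, np.float64(0.067))
tray rim (array([523. , -18.5]), array([190.1, 240.8]), 79.6, 885, np.float64(0.031)) (array([527.8, -19.4]), array([190.1, 250.6]), 79.6, 4916, np.float64(0.012))
screws [ 0.40809516 -0.24350725  0.04      ] [ 0.43763306 -0.32785866  0.04      ] [ 0.56372269 -0.18655423  0.084     ] [ 0.59371992 -0.2727185   0.084     ]
scene flat (array([552.9, 287.3]), array([53.7, 91.8]), 81.4, 685, np.float64(0.0565))
charged (array([ 506.9, -253. ]), array([93.5, 55.1]), 20.6, 377, np.float64(0.0968))
block (array([ 531.3, -248.6]), array([130. , 105.1]), 23.0, 411, np.float64(0.0832))
deck (array([ 501.4, -254.1]), array([184.6, 105.1]), 19.8, 453, np.float64(0.0385))
charger all (array([ 502.2, -255.2]), array([185.2, 107.7]), 19.8, 1589, np.float64(0.0693))
tray rim (array([522.6, -17.1]), array([194.1, 242.2]), 79.9, 858, np.float64(0.0305)) (array([522.7, -17.1]), array([194.1, 242.4]), 79.9, 4444, np.float64(0.0133))
```

```bash
cat >> h.py <<'E'
from scipy.spatial.transform import Rotation as Ro
def tgt(x,y,z,yaw,rows=1):
    """delta to TCP (mm) with tool down, tool x at yaw (deg): turn first, then shift; in row units"""
    o=bot.get_obs();q=o["orientation"];R0=Ro.from_quat([q[1],q[2],q[3],q[0]])
    a=np.radians(yaw);c,s=np.cos(a),np.sin(a)
    M=np.array([[c,s,0],[s,-c,0],[0,0,-1]]).T
    rv=np.degrees((R0.inv()*Ro.from_matrix(M)).as_rotvec())
    d=M.T@(np.array([x,y,z])-o["tcp_pos"]*1000)
    print("t",round(o["time_s"],2),"rot(deg)",rv.round(2),"units",(rv/5).round(3),"shift mm",d.round(1),"units",(d/20).round(3),"per row of",rows,(d/20/rows).round(3))
E
python3 - <<'E'
from h import *
tgt(493,-258.5,230,19.7,16)
E
```

```text
t 0.1 rot(deg) [-0.08 -0.01  5.33] units [-0.016 -0.002  1.065] shift mm [ 328.2 -112.8    0.7] units [16.412 -5.641  0.035] per row of 16 [ 1.026 -0.353  0.002]
```

Emit:
play_rows(
  translation=[
    [0,0,0],
    [0,0,0],
    [1,-0.35,0],
    [1,-0.35,0],
    [1,-0.35,0],
    [1,-0.35,0],
    [1,-0.35,0],
    [1,-0.35,0],
    [1,-0.35,0],
    [1,-0.35,0],
    [1,-0.35,0],
    [1,-0.35,0],
  ],
  rotation=[
    [0,0,0.53],
    [0,0,0.53],
    [0,0,0],
    [0,0,0],
    [0,0,0],
    [0,0,0],
    [0,0,0],
    [0,0,0],
    [0,0,0],
    [0,0,0],
    [0,0,0],
    [0,0,0],
  ],
  gripper=[0,0,0,0,0,0,0,0,0,0,0,0],
  force=30,
)

```text
time_s: 1.1
tcp_pos: [0.3873, -0.3414, 0.2309]
orientation: [-0.0, 0.985, 0.171, -0.0]
ft_force: [-0.8, -0.7, -0.4]
gripper_width: 0.0858
gripper_force: 0.0
```

Emit:
play_rows(
  translation=[
    [1,-0.35,0],
    [1,-0.35,0],
    [1,-0.35,0],
    [1,-0.35,0],
    [1,-0.35,0],
    [1,-0.35,0],
    [0.4,-0.05,0],
    [0,0,0],
    [0,0,0],
  ],
  rotation=[
    [0,0,0],
    [0,0,0],
    [0,0,0],
    [0,0,0],
    [0,0,0],
    [0,0,0],
    [0,0,0],
    [0,0,0],
    [0,0,0],
  ],
  gripper=[0,0,0,0,0,0,0,0,0],
)

```text
time_s: 1.85
tcp_pos: [0.4924, -0.2588, 0.2309]
orientation: [-0.0, 0.985, 0.172, -0.001]
ft_force: [-0.3, 0.0, 0.1]
gripper_width: 0.0857
gripper_force: 0.0
```

Run:
```python
from h import *
tgt(493,-258.5,230,19.7)
c=bot.get_calibration("wrist");p,d=bot.camera("wrist");cv2.imwrite("pics/w1.png",p[:,:,::-1]);W=cloud(c,d)
np.savez("w1.npz",p=p,d=d);b=((.38,.63),(-.39,-.13))
print("charged",rect(W,.092,.104,*b));print("block",rect(W,.08,.0895,*b));print("all",rect(W,.03,.12,*b));print("deck",rect(W,.035,.045,*b))
```

```text
t 1.85 rot(deg) [-0.02  0.05  0.07] units [-0.004  0.011  0.014] shift mm [ 0.7 -0.1  0.9] units [ 0.033 -0.003  0.044] per row of 1 [ 0.033 -0.003  0.044]
charged (array([ 505.5, -255.4]), array([90.9, 54. ]), 19.8, 5998, np.float64(0.0961))
block (array([ 566.7, -233.5]), array([ 38.4, 102.3]), 19.8, 5108, np.float64(0.0822))
all (array([ 501.2, -257. ]), array([178.2, 104.2]), 19.7, 17045, np.float64(0.0731))
deck (array([ 482.8, -263.7]), array([139. , 102.9]), 19.6, 5264, np.float64(0.0381))
```

View pics/w1.png

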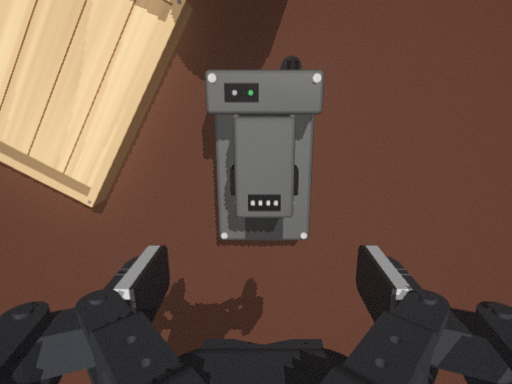

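The wrist view shows the charger centred at about (264,155) and the buttons at (233,180) and (297,180). The fingers are square to it. Lower and grip.

Emit:
play_rows(
  translation=[
    [0.03,0.03,1],
    [0,0,1],
    [0,0,1],
    [0,0,1],
    [0,0,1],
    [0,0,1],
    [0,0,1],
    [0,0,0.8],
    [0,0,0.5],
    [0,0,0.35],
    [0,0,0],
    [0,0,0],
  ],
  rotation=[
    [0,0,0],
    [0,0,0],
    [0,0,0],
    [0,0,0],
    [0,0,0],
    [0,0,0],
    [0,0,0],
    [0,0,0],
    [0,0,0],
    [0,0,0],
    [0,0,0],
    [0,0,0],
  ],
  gripper=[0,0,0,0,0,0,0,0,0,0,0.2,0.22],
)

```text
time_s: 2.9
tcp_pos: [0.4935, -0.2595, 0.0587]
orientation: [0.0, 0.985, 0.171, 0.0]
ft_force: [-0.4, 0.1, -0.1]
gripper_width: 0.0669
gripper_force: 0.0
```

Emit:
play_rows(
  translation=[
    [0,0,0],
    [0,0,0],
    [0,0,0],
    [0,0,0],
  ],
  rotation=[
    [0,0,0],
    [0,0,0],
    [0,0,0],
    [0,0,0],
  ],
  gripper=[0.26,0.28,0.3,0.31],
)

```text
time_s: 3.23
tcp_pos: [0.4939, -0.2597, 0.0599]
orientation: [0.001, 0.985, 0.171, 0.001]
ft_force: [-2.7, -0.9, 7.4]
gripper_width: 0.059
gripper_force: 6.0
```

Emit:
play_rows(
  translation=[
    [0,0,0],
    [0,0,0],
    [0,0,0],
    [0,0,0],
    [0,0,0],
  ],
  rotation=[
    [0,0,0],
    [0,0,0],
    [0,0,0],
    [0,0,0],
    [0,0,0],
  ],
  gripper=[0.34,0.37,0.4,0.42,0.42],
  force=35,
)

```text
time_s: 3.65
tcp_pos: [0.4941, -0.2596, 0.0605]
orientation: [0.001, 0.985, 0.171, 0.001]
ft_force: [-3.5, -0.0, 10.4]
gripper_width: 0.0539
gripper_force: 37.3
```

Emit:
play_rows(
  translation=[
    [0,0,-0.1],
    [-0.1,0,0],
    [-0.2,0,0],
    [-0.2,0,0],
  ],
  rotation=[
    [0,0,0],
    [0,0,0],
    [0,0,0],
    [0,0,0],
  ],
  gripper=[0.45,0.5,0.5,0.5],
)

```text
time_s: 3.98
tcp_pos: [0.4845, -0.2623, 0.0605]
orientation: [0.0, 0.985, 0.171, 0.001]
ft_force: [2.7, 1.8, -1.8]
gripper_width: 0.0535
gripper_force: 38.7
```

Free and sliding with little force. Continuing off.

Emit:
play_rows(
  translation=[
    [-0.4,0,0],
    [-0.5,0,0],
    [-0.5,0,0],
    [-0.5,0,0],
  ],
  rotation=[
    [0,0,0],
    [0,0,0],
    [0,0,0],
    [0,0,0],
  ],
  gripper=[0.5,0.5,0.5,0.5],
)

```text
time_s: 4.32
tcp_pos: [0.4475, -0.2757, 0.0605]
orientation: [0.0, 0.985, 0.171, 0.0]
ft_force: [2.9, 1.6, 0.2]
gripper_width: 0.0535
gripper_force: 38.8
```

Emit:
play_rows(
  translation=[
    [-0.5,0,0],
    [-0.5,0,0],
    [-0.5,0,0],
    [-0.5,0,0],
    [-0.4,0,0],
    [0,0,0],
  ],
  rotation=[
    [0,0,0],
    [0,0,0],
    [0,0,0],
    [0,0,0],
    [0,0,0],
    [0,0,0],
  ],
  gripper=[0.5,0.5,0.5,0.5,0.5,0.5],
)

```text
time_s: 4.82
tcp_pos: [0.4012, -0.2921, 0.0605]
orientation: [-0.0, 0.985, 0.171, -0.001]
ft_force: [-3.8, -2.3, 4.4]
gripper_width: 0.0537
gripper_force: 39.2
```

Run:
```python
from h import *
tgt(523-13.5,-18+2.4,150,19.7,12)
a=np.radians(19.7);o=bot.get_obs()
print((o["tcp_pos"][:2]*1000-[494,-259.6])@np.array([[np.cos(a),-np.sin(a)],[np.sin(a),np.cos(a)]]),o["ft_force"])
```

```text
t 4.82 rot(deg) [-0.02  0.08 -0.03] units [-0.004  0.016 -0.005] shift mm [ 195.1 -223.8  -89.5] units [  9.756 -11.191  -4.473] per row of 12 [ 0.813 -0.933 -0.373]
[-98.28348913   0.66649787] [-3.79170562 -2.31364061  4.35051256]
```

Emit:
play_rows(
  translation=[
    [0,0,-0.3],
    [0,0,-0.7],
    [0,0,-1],
    [0,0,-1],
    [0,0,-1],
    [0,0,-0.6],
    [0,0,0],
    [0,0,0],
    [0,0,0],
  ],
  rotation=[
    [0,0,0],
    [0,0,0],
    [0,0,0],
    [0,0,1],
    [0,0,1],
    [0,0,1],
    [0,0,1],
    [0,0,1],
    [0,0,1],
  ],
  gripper=[0.5,0.5,0.5,0.5,0.5,0.5,0.5,0.5,0.5],
)

```text
time_s: 5.57
tcp_pos: [0.4025, -0.2906, 0.1519]
orientation: [-0.001, 0.996, -0.091, -0.001]
ft_force: [-0.5, -0.0, -5.9]
gripper_width: 0.0538
gripper_force: 38.5
```

Run:
```python
from h import *
tgt(523-13.8,-18+2.5,152,-10.3,16)
print(bot.get_obs()["gripper_width"],bot.get_obs()["ft_force"])
```

```text
t 5.57 rot(deg) [-0.06  0.13 -0.19] units [-0.012  0.027 -0.038] shift mm [ 5.580e+01 -2.897e+02 -1.000e-01] units [ 2.7880e+00 -1.4486e+01 -3.0000e-03] per row of 16 [ 0.174 -0.905 -0.   ]
0.053754729325451084 [-0.53236758 -0.02890147 -5.94763442]
```

Emit:
play_rows(
  translation=[
    [0.1,-0.4,0],
    [0.18,-0.9,0],
    [0.18,-0.95,0],
    [0.18,-0.95,0],
    [0.18,-0.95,0],
    [0.18,-0.95,0],
    [0.18,-0.95,0],
    [0.18,-0.95,0],
    [0.18,-0.95,0],
    [0.18,-0.95,0],
    [0.18,-0.95,0],
    [0.18,-0.95,0],
  ],
  rotation=[
    [0,0,0],
    [0,0,0],
    [0,0,0],
    [0,0,0],
    [0,0,0],
    [0,0,0],
    [0,0,0],
    [0,0,0],
    [0,0,0],
    [0,0,0],
    [0,0,0],
    [0,0,0],
  ],
  gripper=[0.5,0.5,0.5,0.5,0.5,0.5,0.5,0.5,0.5,0.5,0.5,0.5],
)

```text
time_s: 6.57
tcp_pos: [0.4821, -0.0844, 0.1517]
orientation: [-0.0, 0.996, -0.088, -0.001]
ft_force: [-0.3, -0.1, -3.9]
gripper_width: 0.0539
gripper_force: 38.6
```

Emit:
play_rows(
  translation=[
    [0.18,-0.95,0],
    [0.18,-0.95,0],
    [0.18,-0.95,0],
    [0.2,-0.83,0],
    [0,0,0],
    [0,0,1],
    [0,0,1],
    [0,0,1],
    [0,0,1],
    [0,0,0.5],
    [0,0,0.3],
    [0,0,0],
  ],
  rotation=[
    [0,0,0],
    [0,0,0],
    [0,0,0],
    [0,0,0],
    [0,0,0],
    [0,0,0],
    [0,0,0],
    [0,0,0],
    [0,0,0],
    [0,0,0],
    [0,0,0],
    [0,0,0],
  ],
  gripper=[0.5,0.5,0.5,0.5,0.5,0.5,0.5,0.5,0.5,0.5,0.5,0.5],
)

```text
time_s: 7.57
tcp_pos: [0.5094, -0.0163, 0.0552]
orientation: [-0.0, 0.996, -0.089, -0.001]
ft_force: [-0.3, 0.4, -5.1]
gripper_width: 0.0537
gripper_force: 38.9
```

Emit:
play_rows(
  translation=[
    [0,0,0.5],
    [0,0,0.4],
    [0,0,0.2],
    [0,0,0.1],
    [0,0,0.05],
    [0,0,0.05],
    [0,0,0],
  ],
  rotation=[
    [0,0,0],
    [0,0,0],
    [0,0,0],
    [0,0,0],
    [0,0,0],
    [0,0,0],
    [0,0,0],
  ],
  gripper=[0.5,0.5,0.5,0.5,0.5,0.5,0.5],
)

```text
time_s: 8.15
tcp_pos: [0.5104, -0.0165, 0.0304]
orientation: [0.0, 0.996, -0.089, 0.0]
ft_force: [0.1, -1.1, -4.9]
gripper_width: 0.0536
gripper_force: 38.9
```

Emit:
play_rows(
  translation=[
    [0,0,0.05],
    [0,0,0.05],
    [0,0,0.03],
    [0,0,0],
  ],
  rotation=[
    [0,0,0],
    [0,0,0],
    [0,0,0],
    [0,0,0],
  ],
  gripper=[0.5,0.5,0.5,0.5],
)

```text
time_s: 8.48
tcp_pos: [0.5105, -0.0165, 0.0285]
orientation: [0.0, 0.996, -0.089, 0.0]
ft_force: [-2.9, 0.3, 3.9]
gripper_width: 0.0535
gripper_force: 39.9
```

Touched down. Release gradually, then rise.

Emit:
play_rows(
  translation=[
    [0,0,0],
    [0,0,0],
    [0,0,0],
    [0,0,0],
    [0,0,0],
    [0,0,-0.3],
    [0,0,-1],
    [0,0,-1],
    [0,0,-1],
    [0,0,-1],
    [0,0,-1],
    [0,0,-1],
  ],
  rotation=[
    [0,0,0],
    [0,0,0],
    [0,0,0],
    [0,0,0],
    [0,0,0],
    [0,0,0],
    [0,0,0],
    [0,0,0],
    [0,0,0],
    [0,0,0],
    [0,0,0],
    [0,0,0],
  ],
  gripper=[0.3,0.2,0,0,0,0,0,0,0,0,0,0],
)

```text
time_s: 9.48
tcp_pos: [0.5102, -0.0165, 0.1553]
orientation: [0.0, 0.996, -0.09, 0.0]
ft_force: [0.6, -0.6, -0.3]
gripper_width: 0.0855
gripper_force: 0.0
```

Run:
```python
from h import *
print(bot.get_obs()["gripper_width"])
# flat pack 552,286.5 yaw -9.0 ; sides point +18 ahead
a=np.radians(-9);tgt(552+18*np.cos(a),286.5+18*np.sin(a),210,-9,18)
```

```text
0.08548959829183389
t 9.48 rot(deg) [ 0.   -0.04 -1.27] units [ 0.001 -0.008 -0.255] shift mm [  11.9 -305.8  -54.7] units [  0.593 -15.29   -2.736] per row of 18 [ 0.033 -0.849 -0.152]
```

Emit:
play_rows(
  translation=[
    [0,-0.5,-0.7],
    [0.05,-0.95,-0.7],
    [0.05,-0.95,-0.7],
    [0.05,-0.95,-0.6],
    [0.05,-0.95,0],
    [0.05,-0.95,0],
    [0.05,-0.95,0],
    [0.05,-0.95,0],
    [0.05,-0.95,0],
    [0.05,-0.95,0],
    [0.05,-0.95,0],
    [0.05,-0.95,0],
  ],
  rotation=[
    [0,0,-0.25],
    [0,0,0],
    [0,0,0],
    [0,0,0],
    [0,0,0],
    [0,0,0],
    [0,0,0],
    [0,0,0],
    [0,0,0],
    [0,0,0],
    [0,0,0],
    [0,0,0],
  ],
  gripper=[0,0,0,0,0,0,0,0,0,0,0,0],
)

```text
time_s: 10.48
tcp_pos: [0.5557, 0.199, 0.2082]
orientation: [0.0, 0.997, -0.079, 0.0]
ft_force: [0.7, 0.2, 0.6]
gripper_width: 0.0852
gripper_force: 0.0
```

Emit:
play_rows(
  translation=[
    [0.05,-0.95,0],
    [0.05,-0.95,0],
    [0,-0.95,0],
    [0,-0.95,0],
    [0,-0.5,0],
    [0,0,0],
    [0,0,0],
  ],
  rotation=[
    [0,0,0],
    [0,0,0],
    [0,0,0],
    [0,0,0],
    [0,0,0],
    [0,0,0],
    [0,0,0],
  ],
  gripper=[0,0,0,0,0,0,0],
)

```text
time_s: 11.07
tcp_pos: [0.5709, 0.2825, 0.2076]
orientation: [0.0, 0.997, -0.078, -0.0]
ft_force: [0.1, -0.6, 0.3]
gripper_width: 0.0856
gripper_force: 0.0
```

Run:
```python
from h import *
c=bot.get_calibration("wrist");p,d=bot.camera("wrist");cv2.imwrite("pics/w2.png",p[:,:,::-1]);W=cloud(c,d);p=p.astype(int)
r=rect(W,.05,.066,(.47,.64),(.2,.37),m=(p.max(-1)-p.min(-1))<30);print(r)
a=np.radians(-9);x,y=r[0];tgt(x+19*np.cos(a),y+19*np.sin(a),22,-9,9)
pt,dt=bot.camera("top");Wt=cloud(bot.get_calibration("top"),dt)
print("charged in tray",rect(Wt,.06,.074,(.4,.62),(-.13,.1)))
```

```text
(array([550.8, 286.1]), array([54. , 91.4]), 81.4, 4950, np.float64(0.056))
t 11.12 rot(deg) [ 0.04  0.01 -0.02] units [ 0.009  0.002 -0.005] shift mm [ -1.6  -1.  185.7] units [-0.081 -0.049  9.285] per row of 9 [-0.009 -0.005  1.032]
charged in tray (array([522.4, -18.1]), array([53.7, 91.8]), 79.9, 589, np.float64(0.0649))
```

View pics/w2.png

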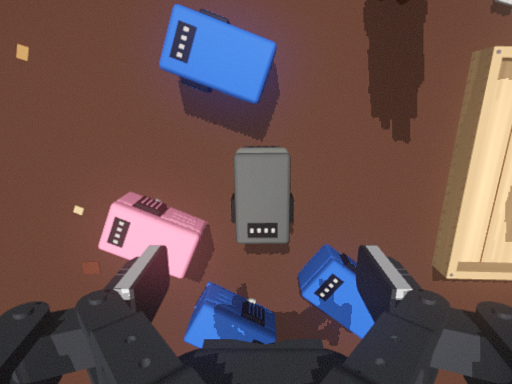

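The wrist view shows the flat pack at (262,195), tail window at (262,231), square to the fingers and clear of the look-alikes. The charged pack stands upright in the tray. Lower and grip the bare sides.

Emit:
play_rows(
  translation=[
    [-0.08,-0.05,1],
    [0,0,1],
    [0,0,1],
    [0,0,1],
    [0,0,1],
    [0,0,1],
    [0,0,1],
    [0,0,1],
    [0,0,0.7],
    [0,0,0.4],
    [0,0,0.25],
    [0,0,0],
  ],
  rotation=[
    [0,0,0],
    [0,0,0],
    [0,0,0],
    [0,0,0],
    [0,0,0],
    [0,0,0],
    [0,0,0],
    [0,0,0],
    [0,0,0],
    [0,0,0],
    [0,0,0],
    [0,0,0],
  ],
  gripper=[0,0,0,0,0,0,0,0,0,0,0,0],
  force=60,
)

```text
time_s: 12.17
tcp_pos: [0.5696, 0.2831, 0.0202]
orientation: [0.0, 0.997, -0.079, -0.0]
ft_force: [-0.1, 0.4, -0.3]
gripper_width: 0.0852
gripper_force: 0.0
```

Emit:
play_rows(
  translation=[
    [0,0,0],
    [0,0,0],
    [0,0,0],
    [0,0,0],
    [0,0,0],
    [0,0,0],
  ],
  rotation=[
    [0,0,0],
    [0,0,0],
    [0,0,0],
    [0,0,0],
    [0,0,0],
    [0,0,0],
  ],
  gripper=[0.2,0.3,0.36,0.4,0.45,0.5],
)

```text
time_s: 12.67
tcp_pos: [0.5705, 0.2837, 0.0221]
orientation: [-0.0, 0.997, -0.079, 0.001]
ft_force: [-1.4, -2.4, 5.2]
gripper_width: 0.0531
gripper_force: 65.0
```

Emit:
play_rows(
  translation=[
    [0,0,-0.3],
    [0,0,-0.8],
    [0,0,-1],
    [0,0,-1],
    [0,0,-1],
    [0,0,-1],
    [0,0,-1],
    [0,0,-0.4],
    [0,0,0],
    [0,0,0],
    [0,0,0],
    [0,0,0],
  ],
  rotation=[
    [0,0,0],
    [0,0,0],
    [0,0,0],
    [0,0,0],
    [0,0,0],
    [0,0,-0.96],
    [0,0,-0.96],
    [0,0,-0.96],
    [0,0,-0.96],
    [0,0,-0.96],
    [0,0,-0.96],
    [0,0,0],
  ],
  gripper=[0.5,0.5,0.5,0.5,0.5,0.5,0.5,0.5,0.5,0.5,0.5,0.5],
)

```text
time_s: 13.67
tcp_pos: [0.5691, 0.2839, 0.1502]
orientation: [0.0, 0.985, 0.173, -0.001]
ft_force: [-0.3, 0.2, -5.2]
gripper_width: 0.0533
gripper_force: 64.4
```

Run:
```python
from h import *
tgt(439.4,-278.4,150,19.7,31)
print(bot.get_obs()["gripper_width"],bot.get_obs()["ft_force"])
```

```text
t 13.67 rot(deg) [-0.01  0.08  0.25] units [-0.002  0.017  0.051] shift mm [-3.117e+02  4.857e+02  2.000e-01] units [-1.5583e+01  2.4283e+01  1.0000e-02] per row of 31 [-0.503  0.783  0.   ]
0.05333855180810652 [-0.26666595  0.20797862 -5.2117464 ]
```

Emit:
play_rows(
  translation=[
    [-0.25,0.4,0],
    [-0.5,0.78,0],
    [-0.5,0.78,0],
    [-0.5,0.78,0],
    [-0.5,0.78,0],
    [-0.5,0.78,0],
    [-0.5,0.78,0],
    [-0.5,0.78,0],
    [-0.5,0.78,0],
    [-0.5,0.78,0],
    [-0.5,0.78,0],
    [-0.5,0.78,0],
  ],
  rotation=[
    [0,0,0.05],
    [0,0,0],
    [0,0,0],
    [0,0,0],
    [0,0,0],
    [0,0,0],
    [0,0,0],
    [0,0,0],
    [0,0,0],
    [0,0,0],
    [0,0,0],
    [0,0,0],
  ],
  gripper=[0.5,0.5,0.5,0.5,0.5,0.5,0.5,0.5,0.5,0.5,0.5,0.5],
)

```text
time_s: 14.67
tcp_pos: [0.5206, 0.0749, 0.1507]
orientation: [0.0, 0.986, 0.168, -0.0]
ft_force: [0.4, -0.9, -4.0]
gripper_width: 0.0531
gripper_force: 64.4
```

Emit:
play_rows(
  translation=[
    [-0.5,0.78,0],
    [-0.5,0.78,0],
    [-0.5,0.78,0],
    [-0.5,0.78,0],
    [-0.5,0.78,0],
    [-0.5,0.78,0],
    [-0.5,0.78,0],
    [-0.5,0.78,0],
    [-0.5,0.78,0],
    [-0.5,0.78,0],
    [-0.5,0.78,0],
    [-0.5,0.78,0],
  ],
  rotation=[
    [0,0,0],
    [0,0,0],
    [0,0,0],
    [0,0,0],
    [0,0,0],
    [0,0,0],
    [0,0,0],
    [0,0,0],
    [0,0,0],
    [0,0,0],
    [0,0,0],
    [0,0,0],
  ],
  gripper=[0.5,0.5,0.5,0.5,0.5,0.5,0.5,0.5,0.5,0.5,0.5,0.5],
)

```text
time_s: 15.67
tcp_pos: [0.4699, -0.1414, 0.1507]
orientation: [-0.0, 0.986, 0.168, -0.0]
ft_force: [0.1, 0.3, -4.7]
gripper_width: 0.0534
gripper_force: 64.4
```

Emit:
play_rows(
  translation=[
    [-0.5,0.78,0],
    [-0.5,0.78,0],
    [-0.5,0.78,0],
    [-0.5,0.78,0],
    [-0.5,0.78,0],
    [-0.5,0.78,0],
    [-0.3,0.5,0],
    [0,0,0],
    [0,0,0],
  ],
  rotation=[
    [0,0,0],
    [0,0,0],
    [0,0,0],
    [0,0,0],
    [0,0,0],
    [0,0,0],
    [0,0,0],
    [0,0,0],
    [0,0,0],
  ],
  gripper=[0.5,0.5,0.5,0.5,0.5,0.5,0.5,0.5,0.5],
)

```text
time_s: 16.42
tcp_pos: [0.4428, -0.2602, 0.1506]
orientation: [-0.0, 0.986, 0.168, -0.0]
ft_force: [-0.6, -0.4, -4.9]
gripper_width: 0.0531
gripper_force: 64.5
```

Run:
```python
from h import *
tgt(439.4,-278.4,68,19.7)
c=bot.get_calibration("wrist");p,d=bot.camera("wrist");cv2.imwrite("pics/w3.png",p[:,:,::-1]);W=cloud(c,d);p=p.astype(int)
g=(p.max(-1)-p.min(-1))<30
print("pack",rect(W,.172,.198,(.33,.56),(-.38,-.2),m=g))
print("block",rect(W,.08,.0895,(.4,.65),(-.39,-.13)))
pt,dt=bot.camera("top");Wt=cloud(bot.get_calibration("top"),dt)
print("pack top",rect(Wt,.172,.198,(.3,.56),(-.42,-.2)))
```

```text
t 16.42 rot(deg) [-0.04  0.   -0.33] units [-0.008  0.    -0.066] shift mm [-9.4 16.  82.6] units [-0.469  0.801  4.129] per row of 1 [-0.469  0.801  4.129]
pack (array([ 441.4, -260.7]), array([57.6, 80.7]), 21.3, 18952, np.float64(0.1843))
block (array([ 558.7, -236. ]), array([ 22.1, 102.4]), 19.5, 6530, np.float64(0.0821))
pack top (array([ 415.2, -245.4]), array([17.6, 31.6]), 51.7, 67, np.float64(0.1816))
```

View pics/w3.png

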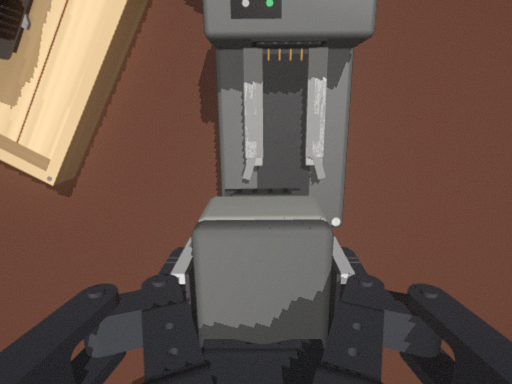

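Run:
```python
from h import *
c=bot.get_calibration("wrist");o=bot.get_obs()
a=np.radians(19.4);f=np.array([np.cos(a),np.sin(a)]);l=np.array([-f[1],f[0]])
for u,v in [(205,222),(265,222),(320,222)]:
    P=plane(c,u,v,.1865)[:2]-o["tcp_pos"][:2];print("nose top",P@f*1000,P@l*1000)
for z,uvs in [(.040+.010,[(253,162),(316,162),(253,60),(316,60)])]:
    for uv in uvs:
        P=plane(c,*uv,z)*1000;b=np.radians(19.7);print("rail",P,-np.sin(b)*P[0]+np.cos(b)*P[1])
```

```text
nose top 29.534945082348685 20.547935644444657
nose top 29.57508486278143 -0.690325277967287
nose top 29.61770545166988 -20.154645824417628
rail [ 465.80975625 -243.29345385   50.        ] -386.0758807000866
rail [ 482.04136853 -289.12048814   50.        ] -434.69228317733314
rail [ 534.72176209 -219.52133152   50.        ] -386.9250381615327
rail [ 549.57916419 -261.53442532   50.        ] -431.4874882664776
```

Emit:
play_rows(
  translation=[
    [-0.23,0.4,0],
    [-0.23,0.4,0],
    [0,0,1],
    [0,0,1],
    [0,0,0.5],
    [0,0,0],
    [0,0,0],
  ],
  rotation=[
    [0,0,-0.07],
    [0,0,0],
    [0,0,0],
    [0,0,0],
    [0,0,0],
    [0,0,0],
    [0,0,0],
  ],
  gripper=[0.5,0.5,0.5,0.5,0.5,0.5,0.5],
)

```text
time_s: 17.1
tcp_pos: [0.44, -0.2784, 0.1006]
orientation: [-0.0, 0.985, 0.173, -0.0]
ft_force: [0.5, -0.6, -5.8]
gripper_width: 0.0536
gripper_force: 64.5
```

Run:
```python
from h import *
tgt(439.4,-278.4,66,19.7)
print(bot.get_obs()["ft_force"])
```

```text
t 17.1 rot(deg) [-0.03  0.03  0.18] units [-0.007  0.006  0.037] shift mm [-0.6 -0.2 34.6] units [-0.03  -0.011  1.731] per row of 1 [-0.03  -0.011  1.731]
[ 0.52286978 -0.59543306 -5.82744316]
```

Emit:
play_rows(
  translation=[
    [-0.03,0,0.7],
    [0,0,0.6],
    [0,0,0.3],
    [0,0,0.15],
    [0,0,0.05],
    [0,0,0.05],
    [0,0,0],
  ],
  rotation=[
    [0,0,0.035],
    [0,0,0],
    [0,0,0],
    [0,0,0],
    [0,0,0],
    [0,0,0],
    [0,0,0],
  ],
  gripper=[0.5,0.5,0.5,0.5,0.5,0.5,0.5],
)

```text
time_s: 17.68
tcp_pos: [0.4399, -0.2787, 0.0643]
orientation: [0.0, 0.985, 0.171, 0.0]
ft_force: [0.3, -1.3, -4.2]
gripper_width: 0.0529
gripper_force: 64.7
```

Emit:
play_rows(
  translation=[
    [0,0,0.03],
    [0,0,0.03],
    [0,0,0],
  ],
  rotation=[
    [0,0,0],
    [0,0,0],
    [0,0,0],
  ],
  gripper=[0.5,0.5,0.5],
)

```text
time_s: 17.93
tcp_pos: [0.4396, -0.2785, 0.0627]
orientation: [0.0, 0.985, 0.171, 0.0]
ft_force: [0.4, 0.8, -4.8]
gripper_width: 0.0534
gripper_force: 64.7
```

Emit:
play_rows(
  translation=[
    [0,0,0.03],
    [0,0,0.03],
    [0,0,0],
  ],
  rotation=[
    [0,0,0],
    [0,0,0],
    [0,0,0],
  ],
  gripper=[0.5,0.5,0.5],
)

```text
time_s: 18.18
tcp_pos: [0.4396, -0.2786, 0.0621]
orientation: [0.0, 0.985, 0.171, 0.0]
ft_force: [-1.7, 1.6, 3.4]
gripper_width: 0.053
gripper_force: 65.7
```

Emit:
play_rows(
  translation=[
    [0.1,0,-0.02],
    [0.2,0,0],
    [0.25,0,0],
    [0.25,0,0],
    [0,0,0],
  ],
  rotation=[
    [0,0,0],
    [0,0,0],
    [0,0,0],
    [0,0,0],
    [0,0,0],
  ],
  gripper=[0.5,0.5,0.5,0.5,0.5],
)

```text
time_s: 18.6
tcp_pos: [0.4555, -0.2733, 0.0621]
orientation: [0.001, 0.985, 0.171, 0.001]
ft_force: [0.0, 0.2, 2.5]
gripper_width: 0.0533
gripper_force: 65.8
```

Emit:
play_rows(
  translation=[
    [0.25,0,0],
    [0.25,0,0],
    [0.25,0,0],
    [0.25,0,0],
    [0.25,0,0],
    [0.15,0,0],
    [0,0,0],
  ],
  rotation=[
    [0,0,0],
    [0,0,0],
    [0,0,0],
    [0,0,0],
    [0,0,0],
    [0,0,0],
    [0,0,0],
  ],
  gripper=[0.5,0.5,0.5,0.5,0.5,0.5,0.5],
)

```text
time_s: 19.18
tcp_pos: [0.4814, -0.264, 0.0621]
orientation: [0.001, 0.985, 0.171, 0.0]
ft_force: [-2.9, -1.4, 3.2]
gripper_width: 0.0532
gripper_force: 65.9
```

Run:
```python
from h import *
a=np.radians(19.7);f=np.array([np.cos(a),np.sin(a)]);l=np.array([-f[1],f[0]])
o=bot.get_obs();s=np.array([505.8,-254.6]);P=o["tcp_pos"][:2]*1000-s
print(P@f-19.5,P@l,o["ft_force"][:2]@f,o["ft_force"][:2]@l,o["moment"])
tgt(484.8,-262.2,62,19.7)
```

```text
-45.610313496516994 -0.6230296448495245 -3.250098877047789 -0.37396362986572085 [-0.06069462  0.25170917  0.00212614]
t 19.18 rot(deg) [ 0.07 -0.02  0.02] units [ 0.015 -0.004  0.004] shift mm [ 3.8 -0.5  0.1] units [ 0.189 -0.027  0.007] per row of 1 [ 0.189 -0.027  0.007]
```

Emit:
play_rows(
  translation=[
    [0.25,0,0],
    [0.25,0,0],
    [0.15,0,0],
    [0.1,0,0],
    [0.1,0,0],
    [0,0,0],
  ],
  rotation=[
    [0,0,0],
    [0,0,0],
    [0,0,0],
    [0,0,0],
    [0,0,0],
    [0,0,0],
  ],
  gripper=[0.5,0.5,0.5,0.5,0.5,0.5],
)

```text
time_s: 19.68
tcp_pos: [0.4971, -0.2584, 0.0621]
orientation: [0.001, 0.985, 0.171, 0.0]
ft_force: [-3.5, -3.1, 5.7]
gripper_width: 0.0533
gripper_force: 66.0
```

Emit:
play_rows(
  translation=[
    [0.1,0,0],
    [0.1,0,0],
    [0.1,0,0],
    [0,0,0],
  ],
  rotation=[
    [0,0,0],
    [0,0,0],
    [0,0,0],
    [0,0,0],
  ],
  gripper=[0.5,0.5,0.5,0.5],
)

```text
time_s: 20.02
tcp_pos: [0.5005, -0.257, 0.0622]
orientation: [0.0, 0.985, 0.171, -0.002]
ft_force: [-13.9, -5.4, 10.9]
gripper_width: 0.0535
gripper_force: 66.5
```

Emit:
play_rows(
  translation=[
    [0.1,0,-0.03],
    [0.1,0,0],
    [0,0,0],
  ],
  rotation=[
    [0,0,0],
    [0,0,0],
    [0,0,0],
  ],
  gripper=[0.5,0.5,0.5],
)

```text
time_s: 20.27
tcp_pos: [0.5036, -0.2554, 0.0623]
orientation: [-0.0, 0.985, 0.171, -0.003]
ft_force: [-14.4, -5.8, 8.5]
gripper_width: 0.0533
gripper_force: 66.2
```

Emit:
play_rows(
  translation=[
    [0.1,0,0],
    [0.1,0,0],
    [0,0,0],
  ],
  rotation=[
    [0,0,0],
    [0,0,0],
    [0,0,0],
  ],
  gripper=[0.5,0.5,0.5],
)

```text
time_s: 20.52
tcp_pos: [0.5073, -0.254, 0.0623]
orientation: [-0.0, 0.985, 0.171, -0.003]
ft_force: [-13.4, -5.7, 8.0]
gripper_width: 0.0533
gripper_force: 66.2
```

Emit:
play_rows(
  translation=[
    [0.1,0,0],
    [0.1,0,0],
    [0,0,0],
  ],
  rotation=[
    [0,0,0],
    [0,0,0],
    [0,0,0],
  ],
  gripper=[0.5,0.5,0.5],
)

```text
time_s: 20.77
tcp_pos: [0.5131, -0.2521, 0.0621]
orientation: [-0.0, 0.985, 0.171, -0.001]
ft_force: [-4.0, -3.1, 1.3]
gripper_width: 0.0534
gripper_force: 65.4
```

Emit:
play_rows(
  translation=[
    [0.1,0,0],
    [0.1,0,0],
    [0,0,0],
  ],
  rotation=[
    [0,0,0],
    [0,0,0],
    [0,0,0],
  ],
  gripper=[0.5,0.5,0.5],
)

```text
time_s: 21.02
tcp_pos: [0.5155, -0.2512, 0.0622]
orientation: [-0.0, 0.985, 0.171, -0.002]
ft_force: [-12.4, -5.3, 6.3]
gripper_width: 0.0532
gripper_force: 66.0
```

```bash
cat >> h.py <<'E'
def st():
    a=np.radians(19.7);f=np.array([np.cos(a),np.sin(a)]);l=np.array([-f[1],f[0]])
    o=bot.get_obs();s=np.array([505.8,-254.6]);P=o["tcp_pos"][:2]*1000-s;F=o["ft_force"]
    print("along",(P@f-19.5).round(2),"lat",(P@l).round(2),"F",(F[:2]@f).round(1),(F[:2]@l).round(1),F[2].round(1))
E
python3 -c "
from h import *
st();tgt(500,-250,62,19.7)"
```

```text
along -9.26 lat -0.03 F -13.5 -0.8 6.3
t 21.02 rot(deg) [-0.06  0.26  0.03] units [-0.012  0.051  0.007] shift mm [-14.2  -6.3   0.2] units [-0.708 -0.316  0.012] per row of 1 [-0.708 -0.316  0.012]
```

Emit:
play_rows(
  translation=[
    [0.08,0,-0.02],
    [0.08,0,0],
    [0,0,0],
  ],
  rotation=[
    [0,0,0],
    [0,0,0],
    [0,0,0],
  ],
  gripper=[0.5,0.5,0.5],
)

```text
time_s: 21.27
tcp_pos: [0.5193, -0.2497, 0.0623]
orientation: [-0.0, 0.985, 0.171, -0.001]
ft_force: [-8.6, -3.7, 3.0]
gripper_width: 0.0535
gripper_force: 65.4
```

```bash
python3 -c "
from h import *
st()"
```

```text
along -5.12 lat 0.1 F -9.3 -0.5 3.0
```

Emit:
play_rows(
  translation=[
    [0.07,0,0],
    [0.07,0,0],
    [0,0,0],
  ],
  rotation=[
    [0,0,0],
    [0,0,0],
    [0,0,0],
  ],
  gripper=[0.5,0.5,0.5],
)

```text
time_s: 21.52
tcp_pos: [0.5214, -0.2489, 0.0622]
orientation: [-0.0, 0.985, 0.171, -0.002]
ft_force: [-9.7, -4.9, 3.3]
gripper_width: 0.053
gripper_force: 65.8
```

```bash
python3 -c "
from h import *
st()"
```

```text
along -2.92 lat 0.14 F -10.8 -1.3 3.3
```

Emit:
play_rows(
  translation=[
    [0.05,0,0],
    [0.05,0,0],
    [0,0,0],
  ],
  rotation=[
    [0,0,0],
    [0,0,0],
    [0,0,0],
  ],
  gripper=[0.5,0.5,0.5],
)

```text
time_s: 21.77
tcp_pos: [0.5226, -0.2484, 0.0623]
orientation: [-0.0, 0.985, 0.171, -0.003]
ft_force: [-12.9, -5.7, 4.0]
gripper_width: 0.0536
gripper_force: 66.0
```

```bash
python3 -c "
from h import *
st()"
```

```text
along -1.57 lat 0.15 F -14.0 -1.0 4.0
```

Emit:
play_rows(
  translation=[
    [0.05,0,0],
    [0.05,0,0],
    [0,0,0],
  ],
  rotation=[
    [0,0,0],
    [0,0,0],
    [0,0,0],
  ],
  gripper=[0.5,0.5,0.5],
)

```text
time_s: 22.02
tcp_pos: [0.523, -0.2483, 0.0623]
orientation: [-0.001, 0.985, 0.171, -0.004]
ft_force: [-19.1, -8.9, 8.6]
gripper_width: 0.0534
gripper_force: 66.4
```

```bash
python3 -c "
from h import *
st()"
```

```text
along -1.21 lat 0.16 F -21.0 -1.9 8.6
```

Emit:
play_rows(
  translation=[
    [0.04,0,-0.02],
    [0.04,0,0],
    [0,0,0],
  ],
  rotation=[
    [0,0,0],
    [0,0,0],
    [0,0,0],
  ],
  gripper=[0.5,0.5,0.5],
)

```text
time_s: 22.27
tcp_pos: [0.5241, -0.2477, 0.0624]
orientation: [-0.001, 0.985, 0.171, -0.005]
ft_force: [-19.5, -7.5, 6.5]
gripper_width: 0.0532
gripper_force: 66.0
```

```bash
python3 -c "
from h import *
st()"
```

```text
along 0.05 lat 0.3 F -20.9 -0.4 6.5
```

Emit:
play_rows(
  translation=[
    [0.04,0,0],
    [0.04,0,0],
    [0,0,0],
  ],
  rotation=[
    [0,0,0],
    [0,0,0],
    [0,0,0],
  ],
  gripper=[0.5,0.5,0.5],
)

```text
time_s: 22.52
tcp_pos: [0.5245, -0.2476, 0.0624]
orientation: [-0.001, 0.985, 0.171, -0.006]
ft_force: [-25.1, -10.9, 9.7]
gripper_width: 0.0531
gripper_force: 66.3
```

```bash
python3 -c "
from h import *
st()"
```

```text
along 0.43 lat 0.3 F -27.3 -1.8 9.7
```

Emit:
play_rows(
  translation=[
    [0.03,0,0],
    [0.03,0,0],
    [0,0,0],
  ],
  rotation=[
    [0,0,0],
    [0,0,0],
    [0,0,0],
  ],
  gripper=[0.5,0.5,0.5],
)

```text
time_s: 22.77
tcp_pos: [0.5247, -0.2475, 0.0625]
orientation: [-0.001, 0.985, 0.171, -0.007]
ft_force: [-28.0, -13.1, 11.3]
gripper_width: 0.0534
gripper_force: 66.6
```

```bash
python3 -c "
from h import *
st()"
```

```text
along 0.66 lat 0.3 F -30.8 -2.9 11.3
```

Emit:
play_rows(
  translation=[
    [-0.1,0,0],
    [-0.1,0,0],
    [-0.1,0,0],
    [-0.05,0,0],
    [0,0,0],
  ],
  rotation=[
    [0,0,0],
    [0,0,0],
    [0,0,0],
    [0,0,0],
    [0,0,0],
  ],
  gripper=[0.5,0.5,0.5,0.5,0.5],
)

```text
time_s: 23.18
tcp_pos: [0.5236, -0.2479, 0.0622]
orientation: [-0.001, 0.985, 0.171, -0.001]
ft_force: [-5.9, -2.2, -3.2]
gripper_width: 0.0531
gripper_force: 64.8
```

```bash
python3 -c "
from h import *
st()"
```

```text
along -0.51 lat 0.29 F -6.3 -0.1 -3.2
```

Emit:
play_rows(
  translation=[
    [-0.1,0,0],
    [-0.05,0,0],
    [-0.05,0,0],
    [0,0,0],
  ],
  rotation=[
    [0,0,0],
    [0,0,0],
    [0,0,0],
    [0,0,0],
  ],
  gripper=[0.5,0.5,0.5,0.5],
)

```text
time_s: 23.52
tcp_pos: [0.5229, -0.2482, 0.0628]
orientation: [-0.0, 0.985, 0.171, 0.002]
ft_force: [6.6, 2.3, -9.2]
gripper_width: 0.0533
gripper_force: 64.5
```

```bash
python3 -c "
from h import *
st()"
```

```text
along -1.28 lat 0.23 F 7.0 -0.0 -9.2
```

Pulling back with 7 N barely moves it, so the teeth are holding. I'll relax, release and check.

Emit:
play_rows(
  translation=[
    [0.08,0,0.05],
    [0,0,0],
    [0,0,0],
    [0,0,0],
    [0,0,0],
    [0,0,0],
  ],
  rotation=[
    [0,0,0],
    [0,0,0],
    [0,0,0],
    [0,0,0],
    [0,0,0],
    [0,0,0],
  ],
  gripper=[0.5,0.4,0.3,0.15,0,0],
)

```text
time_s: 24.02
tcp_pos: [0.5224, -0.2491, 0.0624]
orientation: [0.0, 0.985, 0.171, 0.0]
ft_force: [0.1, 0.2, 0.2]
gripper_width: 0.0855
gripper_force: 0.0
```

Emit:
play_rows(
  translation=[
    [0,0,0],
    [0,0,-0.5],
    [0,0,-1],
    [0,0,-1],
    [0,0,-1],
    [0,0,-1],
    [0,0,-1],
    [0,0,-1],
    [-0.7,0,-1],
    [-0.7,0,0],
    [-0.7,0,0],
    [0,0,0],
  ],
  rotation=[
    [0,0,0],
    [0,0,0],
    [0,0,0],
    [0,0,0],
    [0,0,0],
    [0,0,0],
    [0,0,0],
    [0,0,0],
    [0,0,0],
    [0,0,0],
    [0,0,0],
    [0,0,0],
  ],
  gripper=[0,0,0,0,0,0,0,0,0,0,0,0],
)

```text
time_s: 25.02
tcp_pos: [0.4812, -0.2636, 0.2135]
orientation: [0.001, 0.985, 0.171, 0.0]
ft_force: [1.2, -1.4, -0.3]
gripper_width: 0.0854
gripper_force: 0.0
```

Run:
```python
from h import *
c=bot.get_calibration("wrist");p,d=bot.camera("wrist");W=cloud(c,d);b=((.38,.63),(-.39,-.13))
z=np.load("w1.npz")
print(bot.get_obs()["tcp_pos"])
print("pack",rect(W,.092,.104,*b));print("block",rect(W,.08,.0895,*b))
cv2.imwrite("pics/w4.png",cv2.resize(p[40:260,150:400,::-1],None,fx=2.4,fy=2.4,interpolation=cv2.INTER_CUBIC))
pt,dt=bot.camera("top");Wt=cloud(bot.get_calibration("top"),dt)
print("tray pack",rect(Wt,.06,.074,(.4,.62),(-.13,.1)))
print("flat top",rect(Wt,.09,.106,(.37,.63),(-.38,-.12)))
```

```text
[ 0.48214308 -0.26332565  0.21319851]
pack (array([ 504.2, -254.9]), array([91.8, 54. ]), 19.8, 7004, np.float64(0.0963))
block (array([ 566.7, -233.5]), array([ 39. , 102.6]), 19.6, 6129, np.float64(0.0822))
tray pack (array([522.8, -18.3]), array([53.6, 91.9]), 80.2, 586, np.float64(0.0649))
flat top (array([ 505.8, -253.3]), array([91.4, 53.9]), 19.1, 461, np.float64(0.0968))
```

View pics/w4.png

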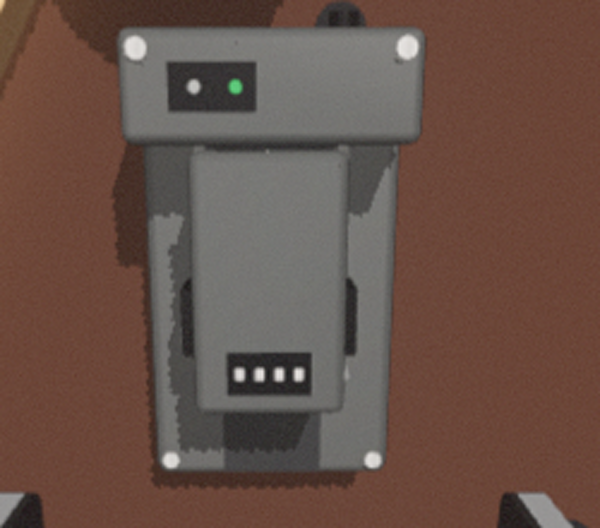

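The pack is back against the block with both buttons visible, at about (186,318) and (352,316) in the crop. I'll measure how far the buttons stand out and the pack's position against the starting picture.

Run:
```python
from h import *
c=bot.get_calibration("wrist");o=bot.get_obs();p,d=bot.camera("wrist")
q=o["orientation"];Rt=Ro.from_quat([q[1],q[2],q[3],q[0]]).as_matrix()
z=np.load("w1.npz")
c1=dict(c);q1=np.array([-0.0,.985,.172,-.001]);R1=Ro.from_quat([q1[1],q1[2],q1[3],q1[0]]).as_matrix()
# camera pose in tool, moved to the w1 pose
Rwc=c["R"].T;cen=-Rwc@c["t"];Rtc=Rt.T@Rwc;tc=Rt.T@(cen-o["tcp_pos"])
Rw=R1@Rtc;ce=np.array([.4924,-.2588,.2309])+R1@tc;c1["R"]=Rw.T;c1["t"]=-Rw.T@ce
for n,cc,dd in [("start",c1,z["d"]),("now",c,d)]:
    W=cloud(cc,dd)*1000
    k=(W[...,2]>85)&(W[...,2]<106)&(W[...,0]>380)&(W[...,0]<630)&(W[...,1]>-390)&(W[...,1]<-130)
    a=np.radians(19.7);f=np.array([np.cos(a),np.sin(a)]);l=np.array([-f[1],f[0]])
    A=W[...,:2]@f;L=W[...,:2]@l;Z=W[...,2]
    top=(Z>92)&(Z<104)&k;bl=(Z>80)&(Z<89)&(A>430)&(A<520)&(abs(L+410)<60)
    bl2=bl&(A>np.percentile(A[bl],90)-80)
    m=np.median(L[top]);t0=(np.percentile(A[top],1)+np.percentile(A[top],99))/2
    row=[];
    for s in (1,-1):
        b=(Z>64)&(Z<84)&(A>t0-30)&(A<t0+2)&(s*(L-m)>20)&(s*(L-m)<40);row+= [np.percentile(s*(L[b]-m),[50,95]).round(1),b.sum()]
    print(n,"tail",np.percentile(A[top],1).round(1),"nose",np.percentile(A[top],99).round(1),"lat",m.round(1),"buttons",row)
```

```text
start tail 345.8 nose 434.3 lat -410.9 buttons [array([30. , 32.1]), np.int64(70), array([30.4, 32.4]), np.int64(61)]
now tail 344.9 nose 434.1 lat -410.1 buttons [array([30.3, 32.4]), np.int64(68), array([30.1, 31.8]), np.int64(52)]
```

Both buttons stand 32 mm out from the centre line, as they did at the start, and the pack is within about 1 mm of the home position. Handing in.

```bash
python3 -c "
from cell import bot
print(bot.sign_off())"
```

```text
the job is handed in; nothing more can be done
None
```

I handed the job in at about 25 s: the charged pack stands upright in the seed tray, and the flat pack is home on the charger with both catches out and the arm clear; the sign-off gave no verdict.

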